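# Hang the serving board on the two pegs of its stand

### The job

Take the small wooden serving board out of the upright holder and hang it on the peg stand, both pegs through its two holes, pushed fully home so that its back lies against the wooden block that carries the pegs; then let go. The peg block is clamped somewhere along its rail, so feel for the pegs gently and never press or push the board hard against the stand; leave the other things where they are.

Things in the scene. Friction and masses are not known exactly. Their poses are not given: they have to be found in the camera images.
- board_grip (a point): centre of the tab of the serving board: light wood, 10 mm thick all over, 0.2 kg. It starts upright in the holder: width along its y axis, thickness along x, z up. Panel 160 mm wide, 125 mm high; the tab stands on the middle of the panel's upper edge, 44 mm wide, 58 mm high, round top. This point is 33 mm above the panel's upper edge, 25 mm below the tab's top, 158 mm above the lower edge
- board_holes (a point): point of the board midway between its two holes, in mid-thickness: 48 mm straight below board_grip, 110 mm above the board's lower edge. The holes go through along the board's x axis, are 14 mm wide and lie 55 mm to either side of this point along the board's y axis. Either face may go against the stand
- holder: fixed wooden holder, origin at the centre of its underside, slot along its y axis: base 100 x 130 x 12 mm with slatted cheeks up to 66 mm high on either side of a 14 mm slot. The board stands in the slot on the base, at the middle
- stand: fixed peg stand, origin at the centre of its underside, z up; the pegs point along its -x, its front. Wooden base 130 (x) x 216 (y) x 14 mm; two 16 mm steel posts at x +12, y +-99 mm, 141 mm high, with a rail along y between them that carries the wooden peg block: 134 mm wide, from z 122 to 148 mm, flat front face at x -10 mm
- stand_pegline (a point): point of the stand at peg height (z 135 mm) in the plane of the block's front face, x -10, y 0 mm from the stand's origin; axes as the stand's. Two level steel pegs 10 mm thick, 110 mm apart, stick out 28 mm from the face along -x, ends blunt. Block and pegs are clamped together anywhere up to 16 mm left or right (y) of this point: the offset is not in any pose, it must be seen or felt
- mug: bystander, to be left alone: white mug with handle, 90 mm high; origin at its underside
- salt: bystander, to be left alone: salt shaker, 44 mm across, 90 mm high; origin at its underside
- jar_a: bystander, to be left alone: spice jar with black cap, 41 mm across, 105 mm high; origin at its underside
- jar_b: bystander, to be left alone: another spice jar with black cap, 41 mm across, 105 mm high; origin at its underside
- tape: bystander, to be left alone: roll of tape lying flat, 104 mm across, 25 mm high; origin at its underside
- spoon: bystander, to be left alone: teaspoon lying flat, 137 mm long; origin at its underside
Not all that is in view belongs to the job. Of the things like the part that bears board_grip, leave any that is yellow; of the rest the smaller one is meant.

How it is judged (in metres and radians):
On the way, in this order (a step that is already met when the one before it is completed fails the run):
1. the board is lifted clear of the holder (z of board_grip in the frame of holder above 0.235 m), for 0.1 s.
2. both pegs are in the holes: board level and square in front of the block, at peg height, and nearer to the block than the peg tips (x of board_holes in the frame of stand between -0.034 and -0.009 m and z of board_holes in the frame of stand between 0.126 and 0.144 m and y of board_holes in the frame of stand between -0.024 and 0.024 m and angle between board_holes's own z axis and vertical below 0.12 rad), for 0.05 s.
At the end, for the whole second after the job is handed in: the board hangs from both pegs: upright within 0.08 rad, square to the block within 0.06 rad, hole line 8 mm below to 3 mm above the peg line, within 24 mm of the stand's middle sideways, its back within about 6 mm of the block's face, released and at rest (x of board_holes in the frame of stand between -0.021 and -0.009 m and z of board_holes in the frame of stand between 0.127 and 0.138 m and y of board_holes in the frame of stand between -0.024 and 0.024 m and angle between the y axis of board_holes and the y axis of stand, either way round below 0.06 rad and angle between board_holes's own z axis and vertical below 0.08 rad and contact force between board and the fingers below 0.1 N); the robot touches nothing.
It fails at once if the board is pressed against the stand with more than 20 N (contact force between board and stand above 20 N).
It fails at once if the robot bumps the stand with more than 20 N (contact force between any of the fingers, the arm and stand above 20 N).
It fails at once if a bystander is moved by more than 30 mm (distance of any of mug, salt, jar_a, jar_b, tape, spoon from where it was at the start of the episode above 0.03 m).
It also fails if it takes over 64 s, if anything falls off the work surface, if the arm or the gripper's body presses on something with over 40 N, if the wrist force passes 120 N, or if a joint passes its speed limit or range.

### The arm

A 6-joint arm with a two-finger parallel gripper is mounted at the origin on a cart in front of the work surface, level with it; the furniture and walls round the work are solid. World frame = base frame: x ahead of the robot, y to its left, z up, the work surface at z = 0. Lengths are in mm, angles in rad, forces in N, time in s.
With the tool pointing down it reaches from about 275 to 850 mm from the base axis. Payload 5.2 kg.
Tool frame: the origin (TCP) lies at the very end of the fingers, on their centre line; the grasp point (between the pads) lies 19 mm behind it; z points along the fingers, y is the line along which they close (so a half turn about z gives the same grasp; the last joint's range is limited). The gripper opens to 85 mm and grips with 20 to 120 N. Pads are 22 mm wide; open, the fingers measure 114 mm over their backs; the gripper's body (76 mm by 85 mm) begins 54 mm behind the grasp point. The pads swing forward as they close: fully open they stand 13 mm farther back than shut.
Start: joints at [0.931, 0.259, 1.535, -0, 1.348, -0.203], TCP at [232.653, 498.375, 231.31] pointing down, gripper open.
Joint ranges: [-3.14, 3.14], [-0.91, 2.08], [0.19, 2.58], [-1.22, 4.36], [0.22, 2.71], [-3.12, 3.12]. Speed limits (rad/s): [2.57, 2.57, 3.14, 3.14, 3.14, 3.14].

### API

Orientations are given as a rotation vector (axis times angle).
In Python, from workcell import manip gives the robot as it stands.
- The arm moves only by the tool carry_out, never from a script. Its argument "increments" is a list of rows, each a list of 7 numbers: the shift along the tool's x, y, z in mm, then the turn, a rotation vector about the tool's x, y, z in degrees, then the finger opening in mm, from 0 to 85.4. A call has 1 to 8 rows; each row shifts and turns the commanded pose from where the row before left it, along the tool's axes as they then stand; what a row does not reach is not made up. A row lasts 1/10 s, in which the tool goes at most 50 mm and 8.59 degrees, less where a joint would pass 70% of its speed; a pose out of reach is approached as far as the arm can. A call is refused whole if a number of a shift passes 50 or a number of a turn 8.59, either way. A call with a gripper value outside its range is refused whole. The fingers move at their own pace and stop on an object; "force" is the grip in N (left out, the last holds). Time passes only in rows, so rows that do not move let the fingers close. It gives the time, the measured TCP pose, the force, the opening and the grip force at its end, in the units of the state.
- manip.observe(): the state, without advancing time (a new reading comes with each control period).
- manip.get_image(name): name is "side" or "top" or "wrist"; returns a dict with "img" (480x640x3 uint8, red, green, blue), "fov_y" (degrees; the focal length in pixels is half the picture's height over the tangent of half this angle, whatever the lens; pixels are square), "cx", "cy" (the principal point, pixels), "dist_coeffs" ([k1, k2, p1, p2, k3] as OpenCV has them; the pictures are not rectified), "extrinsics" (4x4, takes a point from camera to world coordinates). Camera axes: x right, y up, looking along -z (the intrinsics and any distortion apply to the point x, -y, -z); pixel columns grow to the right and rows downward; lengths in mm; the calibration is good to about 2 mm. A picture is of the moment at which its call begins. There is no depth.
- manip.close_job(): hands the job in; it is judged then, once.
The state is a dict: "time_s": time; "joint_pos": joint angles; "qvel": joint speeds; "joint_efforts": joint torques, N m; "position": TCP position; "eef_rot": TCP orientation; "ft_force": force on the tool from outside, world axes, zero at the start; "torque": the same for the moment, N m; "gripper_width": finger opening in mm; "gripper_force": force on a finger pad.
Only numpy, scipy, OpenCV 4.12 (cv2) and the standard library are available. Lean on these libraries where they do the work, as an engineer would, in place of code of your own. Each camera call takes 0.05 s, during which the arm holds its last target. There are 200 camera calls.

## Working session

There is one attempt and no reset: what is moved stays moved. The work goes in short steps, Python scripts to look and compute and a tool call to move; the robot and the scene stay as the last step left them, time stands still between calls to the robot, and variables do not carry over. Pictures are saved under pics/ and viewed, at most 10 in all, crops included, and the job is handed in when it is done.

Besides the shell and the picture viewer there is one more tool, called after ">>>" by a JSON object that holds its "method" and its "body". carry_out: Moves the arm, as the interface text tells. Its arguments: {"type":"object","properties":{"increments":{"type":"array","items":{"type":"array","items":{"type":"number"}}},"force":{"type":"number"}},"required":["increments"]}

```bash
mkdir -p pics; cat > h.py <<'E'
import numpy as np, cv2, pickle
from workcell import manip
def snap(n,f):
    d=manip.get_image(n); cv2.imwrite(f'pics/{f}.png',d['img'][:,:,::-1]); pickle.dump(d,open(f'pics/{f}.pkl','wb')); return d
def K(d):
    f=240/np.tan(np.radians(d['fov_y'])/2); return np.array([[f,0,d['cx']],[0,f,d['cy']],[0,0,1.]])
def ray(d,uv):
    p=cv2.undistortPoints(np.array([[uv]],float),K(d),np.array(d['dist_coeffs'],float))[0,0]
    E=np.array(d['extrinsics']); r=E[:3,:3]@np.array([p[0],-p[1],-1]); return E[:3,3],r
def onz(d,uv,z):
    o,r=ray(d,uv); return o+r*(z-o[2])/r[2]
def proj(d,P):
    E=np.array(d['extrinsics']); c=(np.atleast_2d(P)-E[:3,3])@E[:3,:3]; c=c*[1,-1,-1]
    return cv2.projectPoints(c,np.zeros(3),np.zeros(3),K(d),np.array(d['dist_coeffs'],float))[0][:,0]
def tri(obs):
    A=np.zeros((3,3));b=np.zeros(3)
    for d,uv in obs:
        o,r=ray(d,uv); r/=np.linalg.norm(r); M=np.eye(3)-np.outer(r,r); A+=M;b+=M@o
    return np.linalg.solve(A,b)
def ld(f): return pickle.load(open(f'pics/{f}.pkl','rb'))
E
python3 - <<'E'
from h import *
for n in('side','top'):
    d=snap(n,n+'0'); print(n,d['fov_y'],np.round(d['extrinsics'],2).tolist())
print(manip.observe())
E
```

```text
side 48.46774172747745 [[0.42, 0.44, -0.79, -690.13], [-0.91, 0.18, -0.38, -752.94], [-0.02, 0.88, 0.48, 799.1], [0.0, 0.0, 0.0, 1.0]]
top 56.392628095543365 [[0.17, 0.9, -0.41, -126.5], [-0.98, 0.16, -0.06, -308.21], [0.01, 0.41, 0.91, 1349.44], [0.0, 0.0, 0.0, 1.0]]
{'time_s': 0.1, 'joint_pos': array([ 9.31201413e-01,  2.59279205e-01,  1.53599679e+00,  7.66432323e-06,
        1.34802248e+00, -2.02777973e-01]), 'qvel': array([ 0.00010466, -0.00146342, -0.00216863,  0.00031744,  0.00069334,
        0.0010878 ]), 'joint_efforts': array([ 3.36223959e-03, -4.46966350e+01, -2.91248417e+01, -1.45166828e-04,
        6.22807493e-03, -3.51468145e-06]), 'position': array([232.34714859, 497.96985421, 230.54366247]), 'eef_rot': array([-6.80558097e-01, -3.06627050e+00,  2.43996974e-03]), 'ft_force': array([-0.33669347,  0.17637432,  0.78168244]), 'torque': array([-0.01040583,  0.03032502,  0.04679336]), 'gripper_force': 0.0, 'gripper_width': 85.48176001613196}
```

View pics/side0.png

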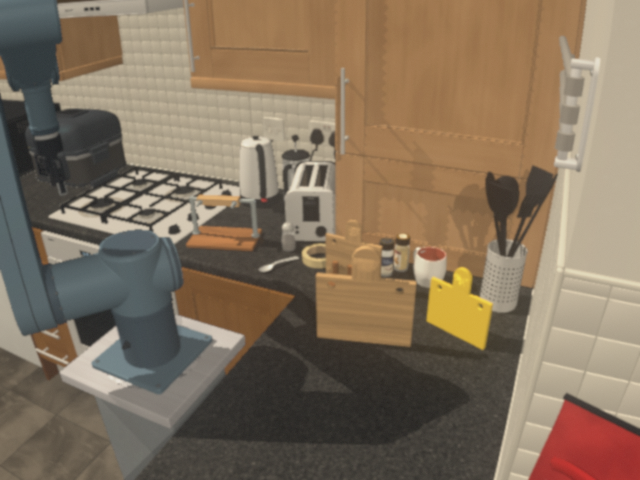

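View pics/top0.png

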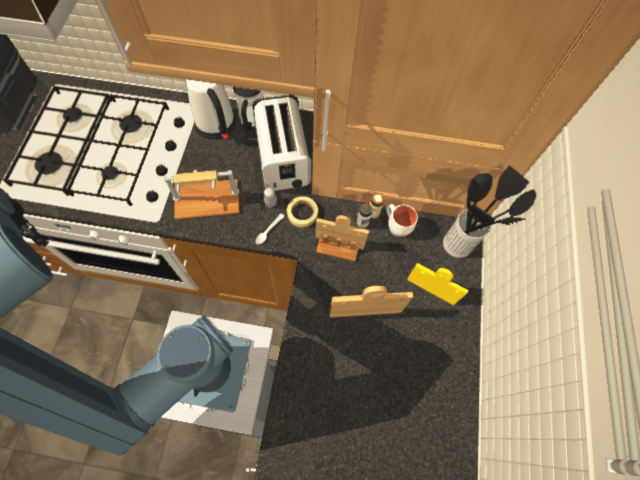

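Side view: the stand is at about (223,222). The small board sits in its holder behind the large board, at about (352,250). The yellow board is at (460,305). In the top view the holder and small board are at (341,237), the large board at (371,300) and the stand at (205,192). I'll zoom in.

```bash
python3 - <<'E'
from h import *
def crop(f,x,y,w,h,s=4): return cv2.resize(cv2.imread(f'pics/{f}.png')[y:y+h,x:x+w],(w*s,h*s),interpolation=cv2.INTER_CUBIC)
a=np.vstack([np.hstack([crop('top0',155,155,100,75),crop('top0',300,195,100,75)]),np.hstack([crop('side0',175,180,100,75),crop('side0',310,210,100,75)])])
cv2.imwrite('pics/c1.png',a)
E
```

```text
(no output)
```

View pics/c1.png

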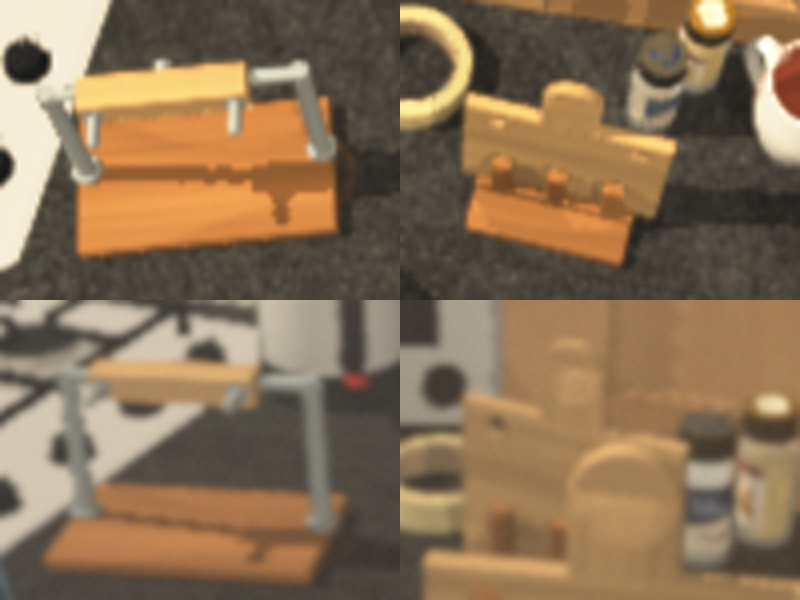

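The crops show the stand facing the robot, with the block shifted to the left (+y). Both pegs are visible, and so are the small board's tab, corners and left hole. Next I'll fit the poses to these keypoints.

```bash
cat > fit.py <<'E'
from h import *
from scipy.optimize import least_squares
t,s=ld('top0'),ld('side0')
T=lambda x,y,ox,oy:(ox+x/4-.4,oy+y/4-.4)
def fit(obs,x0,off=False):
    def res(p,full=False):
        c,n=np.cos(p[2]),np.sin(p[2]); r=[]
        for d,uv,P,m in obs:
            P=np.array(P,float); P[1]+=m*(p[3] if off else 0)
            W=[p[0]+c*P[0]-n*P[1],p[1]+n*P[0]+c*P[1],P[2]]; r+=list(proj(d,W)[0]-uv)
        return np.array(r)
    q=least_squares(res,x0,loss='soft_l1',x_scale=[1,1,.01]+([1] if off else []))
    print(np.round(q.x,3)); print(np.round(res(q.x).reshape(-1,2),1).tolist())
    return q.x
ts=lambda x,y:T(x,y,155,155); tb=lambda x,y:T(x,y,300,195); ss=lambda x,y:T(x,y,175,180); sb=lambda x,y:T(x,y,310,210)
o=[(t,ts(55,96),(12,99,141),0),(t,ts(302,70),(12,-99,141),0),(t,ts(88,172),(12,99,14),0),(t,ts(322,150),(12,-99,14),0),
(t,ts(80,250),(-65,108,7),0),(t,ts(338,230),(-65,-108,7),0),(t,ts(330,97),(65,-108,14),0),
(s,ss(68,373),(12,99,141),0),(s,ss(315,380),(12,-99,141),0),(s,ss(82,512),(12,99,14),0),(s,ss(322,525),(12,-99,14),0),
(s,ss(45,560),(-65,108,7),0),(s,ss(315,580),(-65,-108,7),0),(s,ss(347,495),(65,-108,14),0)]
o=[(d,(u[0],u[1]-(75 if d is s else 0)),P,m) for d,u,P,m in o]
pk=[(t,ts(92,144),(-38,55,135),1),(t,ts(235,132),(-38,-55,135),1),(t,ts(93,114),(-10,55,131),1),(t,ts(234,99),(-10,-55,131),1),
 (t,ts(80,111),(-10,67,122),1),(t,ts(247,97),(-10,-67,122),1)]
S=fit(o+pk,[600,450,0,5],True)
def fb(extra=[]):
  b=[(t,tb(66,98),(0,80,137),0),(t,tb(274,143),(0,-80,137),0),(t,tb(175,84),(0,0,195),0),(t,tb(99,124),(-5,55,122),0),(t,tb(255,217),(-5,-80,12),0),
  (s,sb(66,395-300),(0,80,137),0),(s,sb(175,340-300),(0,0,195),0),(s,sb(95,423-300),(-5,55,122),0)]
  return fit(b,[600,0,0])
B=fb()
if __name__=='__main__':
    o,r=ray(t,(320,240))
    Bo=onz(t,(371,290),170); print('big tab ~',Bo, 'pegline',S[0]-10*np.cos(S[2])-np.sin(S[2])*S[3],S[1]-10*np.sin(S[2])+np.cos(S[2])*S[3])
E
python3 fit.py
```

```text
[5.40952e+02 1.53322e+02 2.83000e-01 9.31600e+00]
[[-2.4, -1.4], [-0.7, -0.4], [-0.1, -0.6], [-0.0, -0.4], [-0.6, 1.3], [-0.1, 0.3], [-0.0, -0.7], [0.5, -1.7], [-0.3, -1.0], [2.0, -0.6], [0.9, -0.7], [0.5, 0.5], [-0.5, -0.6], [1.3, -0.6], [-0.2, 0.4], [-0.3, 0.2], [-0.0, 0.8], [0.0, 1.4], [0.1, 3.4], [1.1, 3.1]]
[ 4.60348e+02 -3.14851e+02 -5.40000e-02]
[[-0.2, 0.5], [0.0, 0.4], [0.0, 0.9], [-0.9, -0.7], [-0.5, -0.6], [0.2, -0.3], [0.5, -0.3], [0.5, 0.4]]
big tab ~ [ 263.69765309 -421.69407231  170.        ] pegline 528.7464890600438 159.47036529957902
```

Both fits are consistent to about 1 px. The stand is at (541,153) with yaw 0.283 and block offset about +9 mm. The board is at (460,−315) with yaw −0.054. Next is a row planner.

```bash
cat > plan.py <<'E'
from h import *
from scipy.spatial.transform import Rotation as R
import sys
def plan(xyz,yaw,ms=45,md=8.0):
    """rows to bring tool (pointing down, tool y at world angle yaw deg)"""
    s=manip.observe(); p=np.array(s['position']); Q=R.from_rotvec(s['eef_rot'])
    c,n=np.cos(np.radians(yaw)),np.sin(np.radians(yaw))
    G=R.from_matrix(np.array([[n,c,0],[-c,n,0],[0,0,-1.]]))
    rv=(Q.inv()*G).as_rotvec(degrees=True); N=int(max(1,np.ceil(np.linalg.norm(np.array(xyz)-p)/ms),np.ceil(np.linalg.norm(rv)/md)))
    for i in range(N):
        sh=(Q*R.from_rotvec(rv*i/N,degrees=True)).inv().apply((np.array(xyz)-p)/N)
        print([float(v) for v in np.round(np.r_[sh,rv/N],1)])
    print('t',s['time_s'],'p',np.round(p,1),'w',round(s['gripper_width'],1),'f',np.round(s['ft_force'],1))
if __name__=='__main__': a=list(map(float,sys.argv[1:])); plan(a[:3],a[3],*a[4:])
E
python3 -c "
from h import *
print('bigtab',tri([(ld('top0'),(375,288)),(ld('side0'),(366,247))]))"
python3 plan.py 460 -315 280 -3.1
```

```text
bigtab [ 245.55929347 -424.3850698   247.48117499]Traceback (most recent call last):
  File "plan.py", line 14, in <module>
    if __name__=='__main__': a=list(map(float,sys.argv[1:])); plan(a[:3],a[3],*a[4:])
                                                              ~~~~^^^^^^^^^^^^^^^^^^^
  File "plan.py", line 8, in plan
    G=R.from_matrix(np.array([[n,c,0],[-c,n,0],[0,0,-1.]]))
  File "scipy/spatial/transform/_rotation.pyx", line 1143, in scipy.spatial.transform._rotation.Rotation.from_matrix
ValueError: Non-positive determinant (left-handed or null coordinate frame) in rotation matrix 0: [[-0.05407881  0.99853667  0.        ]
 [-0.99853667 -0.05407881  0.        ]
 [ 0.          0.         -1.        ]].
```

```bash
sed -i 's/\[\[n,c,0\],\[-c,n,0\]/[[-n,c,0],[c,n,0]/' plan.py; python3 plan.py 460 -315 280 -3.1
```

```text
[-29.0, -33.7, -2.6, -0.0, 0.0, 3.6]
[-31.0, -31.8, -2.6, -0.0, 0.0, 3.6]
[-32.9, -29.8, -2.6, -0.0, 0.0, 3.6]
[-34.7, -27.7, -2.6, -0.0, 0.0, 3.6]
[-36.4, -25.5, -2.6, -0.0, 0.0, 3.6]
[-37.9, -23.2, -2.6, -0.0, 0.0, 3.6]
[-39.3, -20.7, -2.6, -0.0, 0.0, 3.6]
[-40.5, -18.3, -2.6, -0.0, 0.0, 3.6]
[-41.6, -15.7, -2.6, -0.0, 0.0, 3.6]
[-42.5, -13.1, -2.6, -0.0, 0.0, 3.6]
[-43.2, -10.4, -2.6, -0.0, 0.0, 3.6]
[-43.8, -7.7, -2.6, -0.0, 0.0, 3.6]
[-44.2, -4.9, -2.6, -0.0, 0.0, 3.6]
[-44.4, -2.1, -2.6, -0.0, 0.0, 3.6]
[-44.4, 0.6, -2.6, -0.0, 0.0, 3.6]
[-44.3, 3.4, -2.6, -0.0, 0.0, 3.6]
[-44.0, 6.2, -2.6, -0.0, 0.0, 3.6]
[-43.5, 8.9, -2.6, -0.0, 0.0, 3.6]
[-42.9, 11.6, -2.6, -0.0, 0.0, 3.6]
t 0.1 p [232.3 498.  230.5] w 85.5 f [-0.3  0.2  0.8]
```

>>> {"method": "carry_out", "body": {"increments": [[-29, -33.7, -6, 0, 0, 3.6, 85], [-31, -31.8, -6, 0, 0, 3.6, 85], [-33, -29.8, -6, 0, 0, 3.6, 85], [-34.7, -27.7, -6, 0, 0, 3.6, 85], [-36.4, -25.5, -6, 0, 0, 3.6, 85], [-37.9, -23.2, -6, 0, 0, 3.6, 85], [-39.3, -20.7, -6, 0, 0, 3.6, 85], [-40.5, -18.3, -6, 0, 0, 3.6, 85]]}}

```text
time_s: 0.9
position: [327.9, 154.4, 279.4]
eef_rot: [1.425, 2.8, 0.0]
ft_force: [0.9, 0.2, -0.4]
gripper_width: 85.1
gripper_force: 0.0
```

>>> {"method": "carry_out", "body": {"increments": [[-41.6, -15.7, 0, 0, 0, 3.6, 85], [-42.5, -13.1, 0, 0, 0, 3.6, 85], [-43.2, -10.4, 0, 0, 0, 3.6, 85], [-43.8, -7.7, 0, 0, 0, 3.6, 85], [-44.2, -4.9, 0, 0, 0, 3.6, 85], [-44.4, -2.1, 0, 0, 0, 3.6, 85], [-44.4, 0.6, 0, 0, 0, 3.6, 85], [-30, 2, 0, 0, 0, 3.6, 85]]}}

```text
time_s: 1.7
position: [418.8, -175.9, 278.8]
eef_rot: [-2.079, -2.355, 0.001]
ft_force: [-0.6, 1.1, 0.6]
gripper_width: 84.9
gripper_force: 0.0
```

```bash
python3 plan.py 445 -315 280 -3.1; python3 -c "
from h import *
d=snap('wrist','w1'); E=d['extrinsics']; print(np.round(E,2), manip.observe()['joint_pos'])"
```

```text
[-35.3, 2.2, -0.3, -0.0, 0.0, 2.6]
[-35.2, 3.8, -0.3, -0.0, 0.0, 2.6]
[-35.0, 5.3, -0.3, -0.0, 0.0, 2.6]
[-34.7, 6.9, -0.3, -0.0, 0.0, 2.6]
t 1.7 p [ 418.8 -175.9  278.8] w 84.9 f [-0.6  1.1  0.6]
[[ 9.9000e-01 -1.2000e-01 -4.0000e-02  4.0960e+02]
 [ 1.2000e-01  9.4000e-01  3.2000e-01 -9.4480e+01]
 [-0.0000e+00 -3.2000e-01  9.5000e-01  4.2037e+02]
 [ 0.0000e+00  0.0000e+00  0.0000e+00  1.0000e+00]] [-0.64698026  0.05666477  1.66237317 -0.00241908  1.42098109 -0.7662126 ]
```

View pics/w1.png

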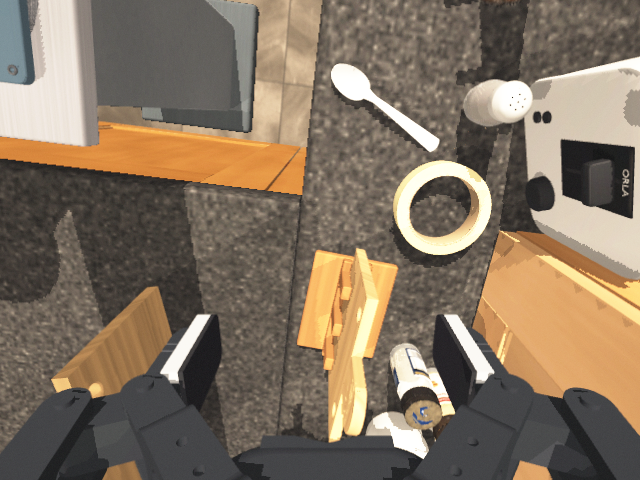

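The wrist view shows the small board in its holder (about (350,340)), the jars just beyond it at (415,385), and a cupboard at the right. I'll move over the tab and check the clearance to the cupboard.

>>> {"method": "carry_out", "body": {"increments": [[-35, 2, 0, 0, 0, 2.6, 60], [-35, 3, 0, 0, 0, 2.6, 60], [-20, 4, 0, 0, 0, 1, 60], [0, 0, 0, 0, 0, 0, 60], [0, 0, 0, 0, 0, 0, 60]]}}

```text
time_s: 2.25
position: [435.4, -261.5, 278.6]
eef_rot: [-2.197, -2.242, -0.0]
ft_force: [-0.6, 0.6, -0.3]
gripper_width: 59.9
gripper_force: 0.0
```

```bash
python3 plan.py 460 -315 280 -3.1; python3 - <<'E'
from h import *
print('cupboard foot',onz(ld('top0'),(345,188),0),onz(ld('w1'),(480,300),0))
d=snap('wrist','w2'); im=cv2.cvtColor(d['img'],cv2.COLOR_RGB2BGR)
x,y,a=460.3,-314.9,-.054; c,n=np.cos(a),np.sin(a)
W=lambda P:[x+c*P[0]-n*P[1],y+n*P[0]+c*P[1],P[2]]
for P in [(0,80,137),(0,-80,137),(-5,80,137),(-5,22,137),(5,80,137),(-5,55,122),(-5,80,12),(0,0,195),(0,22,170),(0,-22,170)]:
    q=proj(d,W(P))[0]; cv2.circle(im,tuple(int(round(v)) for v in q),3,(0,0,255),1)
cv2.imwrite('pics/w2o.png',im)
E
```

```text
[-27.0, 11.7, -0.7, -0.0, -0.0, 2.1]
[-26.5, 12.7, -0.7, -0.0, -0.0, 2.1]
t 2.25 p [ 435.4 -261.5  278.6] w 59.9 f [-0.6  0.6 -0.3]
cupboard foot [ 669.89751807 -305.74043177    0.        ] [ 626.67639506 -288.56202187    0.        ]
```

View pics/w2o.png

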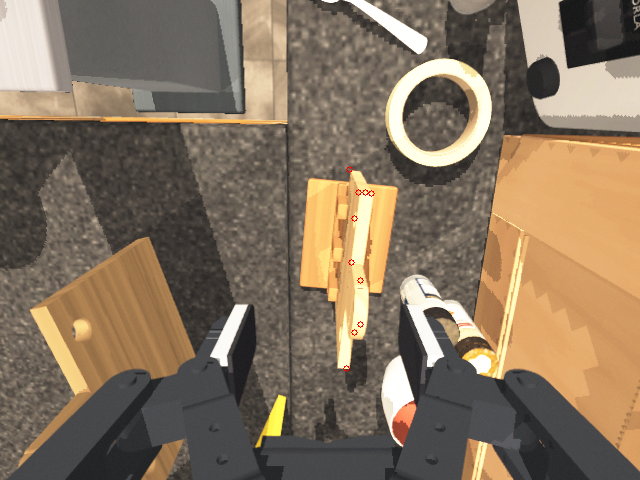

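The overlay matches the board to about 1 px, so I'll descend.

>>> {"method": "carry_out", "body": {"increments": [[-27, 11.7, 0, 0, 0, 2.1, 60], [-26.5, 12.7, 0, 0, 0, 2.1, 60], [0, 0, 20, 0, 0, 0, 60], [0, 0, 30, 0, 0, 0, 60], [0, 0, 20, 0, 0, 0, 60], [0, 0, 0, 0, 0, 0, 60], [0, 0, 0, 0, 0, 0, 60]]}}

```text
time_s: 3.0
position: [460.5, -314.5, 209.9]
eef_rot: [-2.278, -2.163, -0.0]
ft_force: [1.3, 0.3, 0.2]
gripper_width: 60.1
gripper_force: 0.0
```

```bash
python3 plan.py 460.3 -315 151 -3.1
```

```text
[-0.3, -0.1, 29.5, -0.0, -0.0, 0.1]
[-0.3, -0.1, 29.5, -0.0, -0.0, 0.1]
t 3.0 p [ 460.5 -314.5  209.9] w 60.1 f [1.3 0.3 0.2]
```

>>> {"method": "carry_out", "body": {"increments": [[0, 0, 20, 0, 0, 0, 60], [0, 0, 20, 0, 0, 0, 60], [0, 0, 18.5, 0, 0, 0, 60], [0, 0, 0, 0, 0, 0, 40], [0, 0, 0, 0, 0, 0, 25], [0, 0, 0, 0, 0, 0, 16], [0, 0, 0, 0, 0, 0, 14]], "force": 25}}

```text
time_s: 3.7
position: [461.0, -316.0, 152.4]
eef_rot: [2.277, 2.16, 0.0]
ft_force: [0.7, -0.8, -0.8]
gripper_width: 14.2
gripper_force: 0.0
```

>>> {"method": "carry_out", "body": {"increments": [[0, 0, 0, 0, 0, 0, 8], [0, 0, 0, 0, 0, 0, 4], [0, 0, 0, 0, 0, 0, 4], [0, 0, 0, 0, 0, 0, 4]], "force": 30}}

```text
time_s: 4.1
position: [460.4, -316.0, 152.3]
eef_rot: [2.278, 2.161, -0.001]
ft_force: [-1.5, 0.1, 6.8]
gripper_width: 9.8
gripper_force: 29.3
```

>>> {"method": "carry_out", "body": {"increments": [[0, 0, 0, 0, 0, 0, 4], [0, 0, -8, 0, 0, 0, 4], [0, 0, -16, 0, 0, 0, 4], [0, 0, -24, 0, 0, 0, 4], [0, 0, -30, 0, 0, 0, 4], [0, 0, -30, 0, 0, 0, 4], [0, 0, -24, 0, 0, 0, 4], [0, 0, 0, 0, 0, 0, 4]], "force": 60}}

```text
time_s: 4.9
position: [461.7, -316.6, 286.8]
eef_rot: [2.274, 2.157, 0.0]
ft_force: [-0.4, 0.2, -2.0]
gripper_width: 9.2
gripper_force: 58.6
```

```bash
python3 - <<'E'
from h import *
S=[540.95,153.32,.283,9.3]; c,n=np.cos(S[2]),np.sin(S[2])
for x in(-100,-60): print(x, S[0]+c*x-n*S[3], S[1]+n*x+c*S[3], np.degrees(S[2]))
E
python3 plan.py 438 133 285 16.2 35
```

```text
-100 442.3308858410753 134.3263083496395 16.214705602202297
-60 480.7397677555733 145.49581102783202 16.214705602202297
[34.4, -3.6, -0.1, 0.0, 0.0, -1.5]
[34.5, -2.7, -0.0, 0.0, 0.0, -1.5]
[34.6, -1.9, -0.0, 0.0, 0.0, -1.5]
[34.6, -1.0, -0.0, 0.0, 0.0, -1.5]
[34.6, -0.1, 0.0, 0.0, 0.0, -1.5]
[34.6, 0.8, 0.0, 0.0, 0.0, -1.5]
[34.6, 1.7, 0.0, 0.0, 0.0, -1.5]
[34.5, 2.6, 0.1, 0.0, 0.0, -1.5]
[34.5, 3.5, 0.1, 0.0, 0.0, -1.5]
[34.4, 4.4, 0.1, 0.0, 0.0, -1.5]
[34.2, 5.3, 0.1, 0.0, 0.0, -1.5]
[34.1, 6.1, 0.1, 0.0, 0.0, -1.5]
[33.9, 7.0, 0.1, 0.0, 0.0, -1.5]
t 4.9 p [ 461.7 -316.6  286.8] w 9.2 f [-0.4  0.2 -2. ]
```

>>> {"method": "carry_out", "body": {"increments": [[20, -3.6, 0, 0, 0, -1.5, 4], [34.5, -2.7, 0, 0, 0, -1.5, 4], [34.6, -2, 0, 0, 0, -1.5, 4], [34.6, -1, 0, 0, 0, -1.5, 4], [34.6, 0, 0, 0, 0, -1.5, 4], [34.6, 1, 0, 0, 0, -1.5, 4], [34.6, 1.7, 0, 0, 0, -1.5, 4], [34.5, 2.6, 0, 0, 0, -1.5, 4]]}}

```text
time_s: 5.7
position: [443.8, -51.6, 281.2]
eef_rot: [-2.038, -2.387, 0.001]
ft_force: [0.0, 0.6, -1.7]
gripper_width: 9.7
gripper_force: 58.6
```

>>> {"method": "carry_out", "body": {"increments": [[34.5, 3.5, 0, 0, 0, -1.5, 4], [34.4, 4.4, 0, 0, 0, -1.5, 4], [34.2, 5.3, 0, 0, 0, -1.5, 4], [34, 6, 0, 0, 0, -1.5, 4], [34, 7, 0, 0, 0, -1.5, 4], [14.5, 0, 0, 0, 0, 0, 4], [0, 0, 0, 0, 0, 0, 4], [0, 0, 0, 0, 0, 0, 4]]}}

```text
time_s: 6.5
position: [430.2, 133.5, 281.7]
eef_rot: [-1.878, -2.517, 0.002]
ft_force: [1.1, 0.5, -3.1]
gripper_width: 9.1
gripper_force: 58.6
```

```bash
python3 plan.py 442.3 134.3 285 16.2 35; python3 - <<'E'
from h import *
snap('side','s3');snap('top','t3');snap('wrist','w3')
c=lambda f,x,y,w,h,s:cv2.resize(cv2.imread(f'pics/{f}.png')[y:y+h,x:x+w],(w*s,h*s),interpolation=cv2.INTER_CUBIC)
a=np.vstack([np.hstack([c('t3',150,130,133,100,3),c('s3',170,150,133,100,3)]),np.hstack([cv2.resize(cv2.imread('pics/w3.png'),(399,299)),np.zeros((299,399,3),np.uint8)])])
cv2.imwrite('pics/c3.png',a)
E
```

```text
[-2.7, 11.8, -3.4, -0.1, 0.0, 0.3]
t 6.5 p [430.2 133.5 281.7] w 9.1 f [ 1.1  0.5 -3.1]
```

View pics/c3.png

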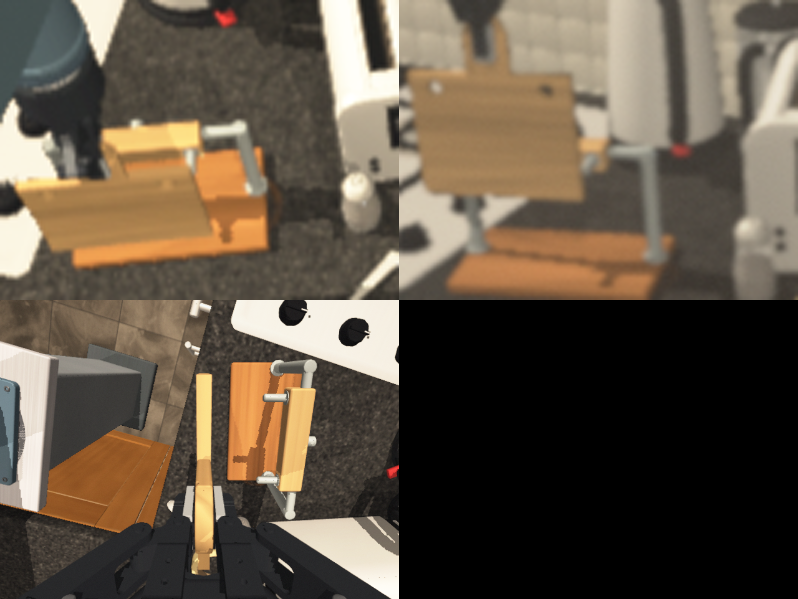

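The wrist view shows the held board edge-on at (203,440) and the stand with both pegs and the block at about (290,440). I'll zoom in on that to refine the stand pose and the offset.

```bash
python3 - <<'E'
from h import *
im=cv2.imread('pics/w3.png')[90:340,300:540]; cv2.imwrite('pics/c4.png',cv2.resize(im,None,fx=2.4,fy=2.4,interpolation=cv2.INTER_CUBIC))
E
```

```text
(no output)
```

View pics/c4.png

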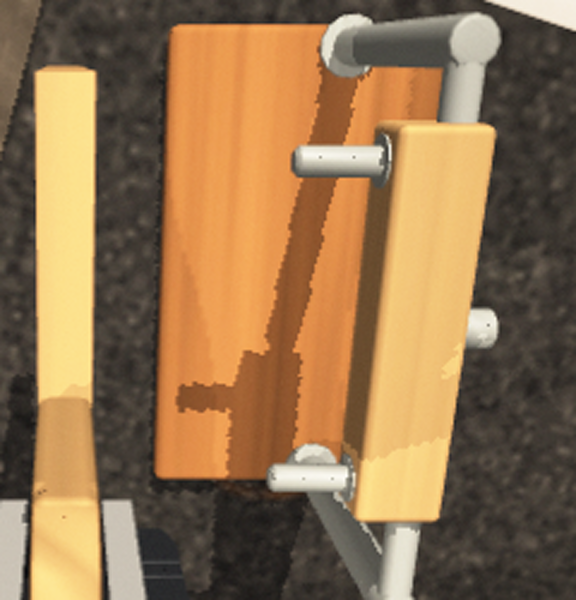

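```bash
cat > fit2.py <<'E'
import io,contextlib
with contextlib.redirect_stdout(io.StringIO()): import fit
from fit import *
w=ld('w3'); C=lambda x,y:(300+x/2.4-.3,90+y/2.4-.3)
o3=[(w,C(295,161),(-38,55,135),1),(w,C(270,478),(-38,-55,135),1),(w,C(378,161),(-10,55,135),1),(w,C(346,479),(-10,-55,135),1),
(w,C(397,124),(-10,67,148),1),(w,C(355,519),(-10,-67,148),1),(w,C(475,40),(12,99,141),0),
(w,C(172,27),(-65,108,14),0),(w,C(157,476),(-65,-108,14),0),(w,C(345,45),(12,99,14),0)]
print('wrist only'); A=fit.fit(o3,[541,153,.28,9],True)
s0=manip.observe(); zt=s0['position'][2]+19-33; print(s0['position'],s0['eef_rot'])
b=[(w,C(36,70),(-5,80,zt),0),(w,C(96,70),(5,80,zt),0),(w,C(36,398),(-5,22,zt),0),(w,C(95,398),(5,22,zt),0)]
print('board'); B3=fit.fit(b,[440,134,.28])
print('all'); A2=fit.fit(o+pk+o3,[541,153,.28,9],True)
E
python3 fit2.py
```

```text
wrist onlyTraceback (most recent call last):
  File "fit2.py", line 8, in <module>
    print('wrist only'); A=fit.fit(o3,[541,153,.28,9],True)
                           ^^^^^^^
AttributeError: 'function' object has no attribute 'fit'
```

```bash
sed -i 's/fit\.fit(/fit(/g' fit2.py; python3 fit2.py
```

```text
wrist only
[5.39856e+02 1.52784e+02 2.94000e-01 8.42700e+00]
[[-1.5, -0.1], [-0.6, 0.1], [1.0, -0.3], [0.8, -0.5], [0.9, -0.1], [0.3, 3.0], [-0.5, -0.1], [-1.6, -1.2], [-0.6, 3.1], [0.9, 0.2]]
[430.88241838 132.6840319  282.33378581] [-1.88163100e+00 -2.51533867e+00  1.16622641e-03]
board
[4.31533e+02 1.33295e+02 2.86000e-01]
[[-0.2, -0.5], [0.2, -0.5], [1.0, 0.7], [-1.0, 0.7]]
all
[5.39893e+02 1.52818e+02 2.93000e-01 8.46400e+00]
[[-2.4, -0.8], [-0.7, -0.4], [-0.1, -0.1], [0.0, -0.4], [-0.3, 1.9], [0.1, 0.3], [-0.2, -0.6], [0.3, -1.4], [-0.3, -1.0], [1.8, -0.3], [0.9, -0.6], [0.5, 0.9], [-0.3, -0.5], [1.2, -0.6], [0.2, 0.9], [0.2, 0.4], [0.3, 1.3], [0.4, 1.6], [0.5, 3.9], [1.5, 3.2], [-1.3, -0.2], [-0.6, 0.0], [1.2, -0.4], [0.8, -0.6], [1.1, -0.2], [0.3, 2.9], [-0.3, -0.1], [-1.4, -1.3], [-0.7, 3.0], [1.0, 0.2]]
```

The wrist-only fit agrees with the first one: the stand is at (539.9,152.8), yaw 0.293, offset about 8.4 mm. The board sits true in the grip. Next I go in front of the pegs and descend.

```bash
python3 plan.py 455.5 135.8 165.4 16.85 40
```

```text
[-1.3, 8.2, 39.0, -0.0, 0.0, -0.1]
[-1.3, 8.2, 39.0, -0.0, 0.0, -0.1]
[-1.4, 8.2, 39.0, -0.0, 0.0, -0.1]
t 6.65 p [430.9 132.7 282.3] w 9.6 f [ 0.3  0.5 -3.1]
```

>>> {"method": "carry_out", "body": {"increments": [[-1.3, 8.2, 10, 0, 0, -0.1, 4], [-1.3, 8.2, 25, 0, 0, -0.1, 4], [-1.4, 8.2, 30, 0, 0, -0.1, 4], [0, 0, 30, 0, 0, 0, 4], [0, 0, 15, 0, 0, 0, 4], [0, 0, 7, 0, 0, 0, 4], [0, 0, 0, 0, 0, 0, 4], [0, 0, 0, 0, 0, 0, 4]]}}

```text
time_s: 7.45
position: [456.4, 136.5, 166.4]
eef_rot: [1.874, 2.52, 0.001]
ft_force: [0.6, -0.5, -2.5]
gripper_width: 9.2
gripper_force: 58.7
```

```bash
python3 plan.py 455.5 135.8 165.4 16.85 40; python3 - <<'E'
from h import *
for n in('wrist','top','side'): snap(n,n[0]+'5')
c=lambda f,x,y,w,h,s:cv2.resize(cv2.imread(f'pics/{f}.png')[y:y+h,x:x+w],(w*s,h*s),interpolation=cv2.INTER_CUBIC)
a=np.hstack([c('w5',290,90,200,300,2),np.vstack([c('t5',160,140,100,75,4),c('s5',170,170,100,75,4)])])
cv2.imwrite('pics/c5.png',a)
E
```

```text
[-0.4, -1.1, 1.0, 0.1, 0.0, -0.1]
t 7.45 p [456.4 136.5 166.4] w 9.2 f [ 0.6 -0.5 -2.5]
```

View pics/c5.png

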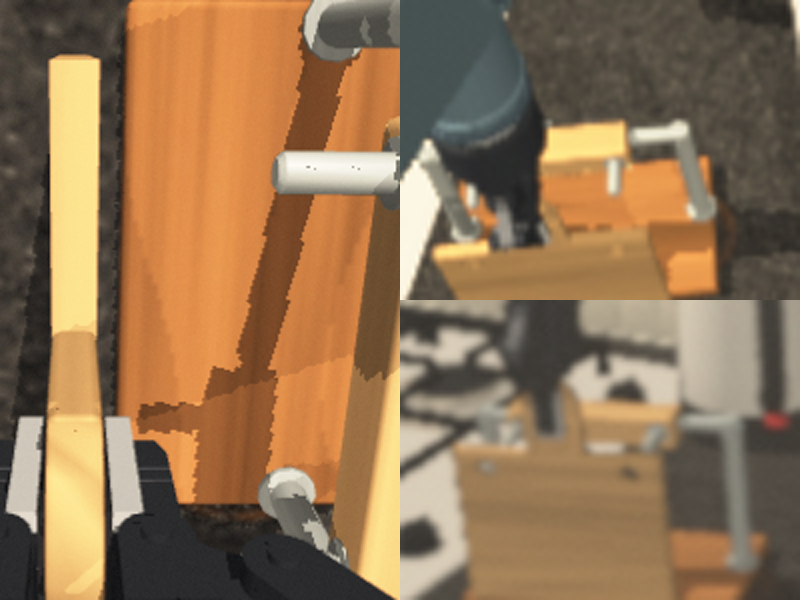

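The +y peg tip is at about (278,172) in the crop and the board's +y end at (75,58). The −y peg is hidden by the finger.

```bash
python3 - <<'E'
from h import *
w=ld('w5');C=lambda x,y:(290+x/2-.25,90+y/2-.25)
a=.293; c,n=np.cos(a),np.sin(a); O=np.array([539.9,152.8])
L=lambda p:np.round(np.array([[c,n],[-n,c]])@(p[:2]-O),1)
zt=166.4-30.4+15
for nm,q,z in [('tip',(278,172),135),('pegaxis',(350,173),135),('axis@face',(396,174),135),('cornL',(50,62),zt),('cornR',(99,62),zt),('tabL',(50,332),zt),('tabR',(98,332),zt)]:
    print(nm,L(onz(w,C(*q),z)))
print('tcp',L(np.array([456.4,136.5])))
E
```

```text
tip [-36.9  63.5]
pegaxis [-20.3  63.3]
axis@face [-9.7 63.1]
cornL [-88.5  87.9]
cornR [-78.8  87.9]
tabL [-89.2  30.4]
tabR [-78.4  30.4]
tcp [-84.6   8.5]
```

Lateral alignment is within 0.5 mm. I'll check hole height from the side view before pushing in.

```bash
python3 - <<'E'
from h import *
s=ld('s5');C=lambda x,y:(170+(x-400)/4-.4,170+(y-300)/4-.4)
a=.293; c,n=np.cos(a),np.sin(a); O=np.array([539.9,152.8])
W=lambda x,y,z:[O[0]+c*x-n*y,O[1]+n*x+c*y,z]
P=[('holeL',(487,467),W(-88.5,63,136)),('holeR',(628,473),W(-88.5,-47,136)),('tipL',(487,428),W(-38,63.3,135)),('tipR',(652,438),W(-38,-46.7,135)),('tabtop',(551,388),W(-83.6,8,209)),('topL',(458,447),W(-83.6,88,151)),('topR',(668,455),W(-83.6,-72,151))]
for nm,q,p in P: print(nm,np.round(proj(s,p)[0]-C(*q),2))
d=proj(s,[P[0][2],W(-88.5,63,146)]);print('px/10mm',d[1]-d[0])
E
python3 plan.py 465 139.4 165.4 16.85 40
```

```text
holeL [0.7  0.65]
holeR [0.98 0.6 ]
tipL [6.28 3.61]
tipR [-0.32  2.44]
tabtop [ 0.08 -2.41]
topL [-0.05  0.06]
topR [-0.79  0.07]
px/10mm [-0.42493617 -3.05691149]
[0.1, 9.0, 1.5, 0.1, 0.0, -0.1]
t 7.6 p [456.4 136.7 166.9] w 9.4 f [-0.9 -0.6 -2. ]
```

>>> {"method": "carry_out", "body": {"increments": [[0, 10, 0.7, 0, 0, 0, 4], [0, 12, 0.7, 0, 0, 0, 4], [0, 8, 0, 0, 0, 0, 4], [0, 4, 0, 0, 0, 0, 4], [0, 0, 0, 0, 0, 0, 4], [0, 0, 0, 0, 0, 0, 4]]}}

```text
time_s: 8.2
position: [487.9, 146.6, 164.1]
eef_rot: [-1.873, -2.521, 0.001]
ft_force: [0.0, -0.3, -1.4]
gripper_width: 9.5
gripper_force: 58.8
```

```bash
cat > st.py <<'E'
from h import *
a=.293; c,n=np.cos(a),np.sin(a); O=np.array([539.9,152.8]); s=manip.observe()
M=np.array([[c,n],[-n,c]]); print('tcp in stand',np.round(M@(s['position'][:2]-O),1),round(s['position'][2],1),'F stand',np.round(M@s['ft_force'][:2],1),round(s['ft_force'][2],1),'t',s['time_s'])
E
python3 st.py
```

```text
tcp in stand [-51.6   9.1] 164.1 F stand [-0.1 -0.3] -1.4 t 8.2
```

>>> {"method": "carry_out", "body": {"increments": [[-0.3, 1, -0.8, 0, 0, 0, 4], [0, 2, 0, 0, 0, 0, 4], [0, 2, 0, 0, 0, 0, 4], [0, 1.5, 0, 0, 0, 0, 4], [0, 1.5, 0, 0, 0, 0, 4], [0, 1.5, 0, 0, 0, 0, 4], [0, 0, 0, 0, 0, 0, 4]]}}

```text
time_s: 8.9
position: [497.5, 149.1, 165.2]
eef_rot: [1.874, 2.522, 0.0]
ft_force: [-0.5, -0.1, -2.4]
gripper_width: 9.7
gripper_force: 58.8
```

```bash
python3 st.py
```

```text
tcp in stand [-41.7   8.7] 165.2 F stand [-0.5  0.1] -2.4 t 8.9
```

>>> {"method": "carry_out", "body": {"increments": [[0, 1, 0, 0, 0, 0, 4], [0, 1, 0, 0, 0, 0, 4], [0, 1, 0, 0, 0, 0, 4], [0, 1, 0, 0, 0, 0, 4], [0, 0, 0, 0, 0, 0, 4]]}}

```text
time_s: 9.4
position: [501.3, 150.2, 165.2]
eef_rot: [1.874, 2.522, 0.0]
ft_force: [0.1, -0.2, -1.5]
gripper_width: 9.3
gripper_force: 58.7
```

```bash
python3 st.py
```

```text
tcp in stand [-37.7   8.6] 165.2 F stand [ 0.  -0.2] -1.5 t 9.4
```

No contact force with the front face past the peg tips, so the pegs are entering. Continuing gently.

>>> {"method": "carry_out", "body": {"increments": [[0, 1.5, 0, 0, 0, 0, 4], [0, 1.5, 0, 0, 0, 0, 4], [0, 1.5, 0, 0, 0, 0, 4], [0, 1.5, 0, 0, 0, 0, 4], [0, 0, 0, 0, 0, 0, 4]]}}

```text
time_s: 9.9
position: [507.1, 152.0, 165.2]
eef_rot: [1.874, 2.522, 0.0]
ft_force: [-0.6, -0.5, -2.3]
gripper_width: 9.6
gripper_force: 58.8
```

```bash
python3 st.py
```

```text
tcp in stand [-31.6   8.7] 165.2 F stand [-0.7 -0.4] -2.3 t 9.9
```

>>> {"method": "carry_out", "body": {"increments": [[0, 1.5, 0, 0, 0, 0, 4], [0, 1.5, 0, 0, 0, 0, 4], [0, 1.5, 0, 0, 0, 0, 4], [0, 1.5, 0, 0, 0, 0, 4], [0, 1.5, 0, 0, 0, 0, 4], [0, 0, 0, 0, 0, 0, 4]]}}

```text
time_s: 10.5
position: [514.3, 154.1, 165.2]
eef_rot: [1.874, 2.522, 0.0]
ft_force: [0.1, -0.3, -2.8]
gripper_width: 8.8
gripper_force: 58.8
```

>>> {"method": "carry_out", "body": {"increments": [[0, 1.5, 0, 0, 0, 0, 4], [0, 1.5, 0, 0, 0, 0, 4], [0, 1, 0, 0, 0, 0, 4], [0, 0, 0, 0, 0, 0, 4]]}}

```text
time_s: 10.9
position: [518.0, 155.2, 165.2]
eef_rot: [1.874, 2.522, 0.0]
ft_force: [0.5, 0.8, -2.4]
gripper_width: 9.2
gripper_force: 58.8
```

```bash
python3 st.py
```

```text
tcp in stand [-20.2   8.6] 165.2 F stand [0.7 0.6] -2.4 t 10.9
```

>>> {"method": "carry_out", "body": {"increments": [[0, 1, 0, 0, 0, 0, 4], [0, 1, 0, 0, 0, 0, 4], [0, 0.5, 0, 0, 0, 0, 4], [0, 0.5, 0, 0, 0, 0, 4], [0, 0, 0, 0, 0, 0, 4]]}}

```text
time_s: 11.4
position: [520.8, 156.1, 165.2]
eef_rot: [1.874, 2.522, 0.0]
ft_force: [-0.1, 0.4, -1.7]
gripper_width: 9.1
gripper_force: 58.7
```

>>> {"method": "carry_out", "body": {"increments": [[0, 0.5, 0, 0, 0, 0, 4], [0, 0, 0, 0, 0, 0, 4]]}}

```text
time_s: 11.6
position: [521.3, 156.2, 165.2]
eef_rot: [1.874, 2.522, 0.0]
ft_force: [0.0, -0.0, -2.7]
gripper_width: 9.7
gripper_force: 58.7
```

```bash
python3 st.py
```

```text
tcp in stand [-16.8   8.7] 165.2 F stand [ 0. -0.] -2.7 t 11.6
```

>>> {"method": "carry_out", "body": {"increments": [[0, 0.5, 0, 0, 0, 0, 4], [0, 0.5, 0, 0, 0, 0, 4], [0, 0, 0, 0, 0, 0, 4]]}}

```text
time_s: 11.9
position: [522.3, 156.5, 165.2]
eef_rot: [1.874, 2.522, 0.0]
ft_force: [-0.6, 0.5, -3.0]
gripper_width: 9.1
gripper_force: 58.7
```

>>> {"method": "carry_out", "body": {"increments": [[0, 0.4, 0, 0, 0, 0, 4], [0, 0.4, 0, 0, 0, 0, 4], [0, 0, 0, 0, 0, 0, 4]]}}

```text
time_s: 12.2
position: [522.6, 156.6, 165.1]
eef_rot: [-1.873, -2.521, 0.001]
ft_force: [-1.5, 0.0, -1.8]
gripper_width: 9.2
gripper_force: 58.8
```

```bash
python3 st.py
```

```text
tcp in stand [-15.5   8.7] 165.1 F stand [-1.5  0.5] -1.8 t 12.2
```

First touch at the face (−1.5 N) at the expected depth. I'll lower the board onto the pegs.

>>> {"method": "carry_out", "body": {"increments": [[0, 0, 0.7, 0, 0, 0, 4], [0, 0, 0.7, 0, 0, 0, 4], [0, 0, 0, 0, 0, 0, 4]], "force": 30}}

```text
time_s: 12.5
position: [522.6, 156.6, 163.6]
eef_rot: [-1.873, -2.521, 0.001]
ft_force: [-2.8, -0.6, -2.8]
gripper_width: 9.3
gripper_force: 58.8
```

>>> {"method": "carry_out", "body": {"increments": [[0, 0, 0.4, 0, 0, 0, 4], [0, 0, 0.4, 0, 0, 0, 4], [0, 0, 0, 0, 0, 0, 4]]}}

```text
time_s: 12.8
position: [522.7, 156.7, 163.2]
eef_rot: [-1.874, -2.522, 0.001]
ft_force: [-4.4, -2.0, 1.0]
gripper_width: 9.4
gripper_force: 59.3
```

```bash
python3 st.py
```

```text
tcp in stand [-15.3   8.7] 163.2 F stand [-4.8 -0.7] 1.0 t 12.8
```

The weight is now on the pegs, so I'll release.

>>> {"method": "carry_out", "body": {"increments": [[0, 0, 0, 0, 0, 0, 10], [0, 0, 0, 0, 0, 0, 16], [0, 0, 0, 0, 0, 0, 25], [0, 0, 0, 0, 0, 0, 35], [0, 0, 0, 0, 0, 0, 40], [0, 0, 0, 0, 0, 0, 40]]}}

```text
time_s: 13.4
position: [523.2, 156.8, 163.1]
eef_rot: [1.873, 2.521, 0.0]
ft_force: [0.3, 0.3, -0.3]
gripper_width: 40.2
gripper_force: 0.0
```

```bash
python3 st.py; python3 - <<'E'
from h import *
for n in('wrist','top','side'): snap(n,n[0]+'6')
c=lambda f,x,y,w,h,s:cv2.resize(cv2.imread(f'pics/{f}.png')[y:y+h,x:x+w],(w*s,h*s),interpolation=cv2.INTER_CUBIC)
cv2.imwrite('pics/c6.png',np.hstack([c('w6',240,60,200,300,2),np.vstack([c('t6',160,140,100,75,4),c('s6',170,170,100,75,4)])]))
E
```

```text
tcp in stand [-14.9   8.6] 163.1 F stand [0.4 0.2] -0.3 t 13.4
```

View pics/c6.png

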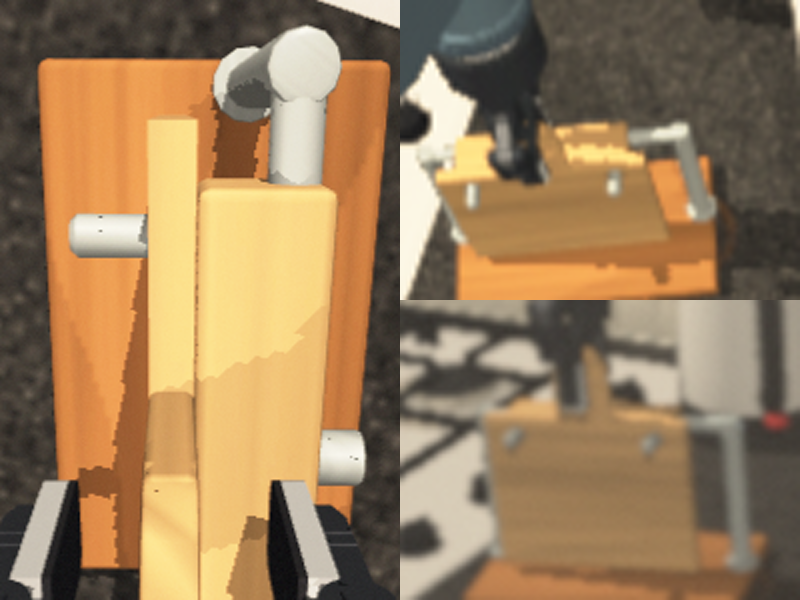

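The board hangs with both pegs through its holes and its back flush on the block, and it is square. In the crop the board edge is at (172,250) and the fingers are clear of it. Retracting upward.

>>> {"method": "carry_out", "body": {"increments": [[0, 0, -8, 0, 0, 0, 45], [0, 0, -16, 0, 0, 0, 45], [0, 0, -24, 0, 0, 0, 45], [0, 0, -30, 0, 0, 0, 45], [0, 0, -30, 0, 0, 0, 45], [0, 0, -12, 0, 0, 0, 45], [0, 0, 0, 0, 0, 0, 45], [0, 0, 0, 0, 0, 0, 45]]}}

```text
time_s: 14.35
position: [522.4, 156.7, 282.0]
eef_rot: [-1.873, -2.521, 0.001]
ft_force: [-0.4, 0.4, 0.1]
gripper_width: 45.0
gripper_force: 0.0
```

```bash
python3 - <<'E'
from h import *
d=snap('side','s7'); e=ld('s6')
print('change in board/stand area:',np.abs(d['img'][275//1-5:330,190:250].astype(int)-e['img'][270:330,190:250]).mean(), np.round(manip.observe()['position']))
x,y=ld('s6')['img'][195:245,190:250].astype(int),d['img'][195:245,190:250].astype(int); print(np.abs(x-y).mean())
E
python3 -c "
from workcell import manip
print(manip.close_job())"
```

```text
change in board/stand area: 0.9966666666666667 [522. 157. 281.]
2.0237777777777777
the job is handed in; nothing more can be done
None
```

The small serving board hangs on both pegs with its back against the block. It is released, the arm is clear, and the job was handed in at about 14 s; no verdict came back.

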